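# Refit the watch winder's knob and switch it on

### The arm

A 6-joint arm with a two-finger parallel gripper is mounted at the origin on the work surface. World frame = base frame: x ahead of the robot, y to its left, z up, the work surface at z = 0. Lengths are in m, angles in rad, forces in N, time in s.
With the tool pointing down it reaches from about 0.375 to 0.9 m from the base axis. Payload 3.1 kg.
Tool frame: the origin (TCP) lies midway between the tips of the shut fingers; the grasp point (between the pads) lies 19 mm behind it; x points along the fingers, y is the direction in which the jaws open and shut, and the axes are right-handed (so a half turn about x gives the same grasp; the last joint's range is limited). The gripper opens to 87 mm and grips with 3 to 60 N. Pads are 19 mm wide; open, the fingers measure 117 mm over their backs; the gripper's body (75 mm by 190 mm) begins 51 mm behind the grasp point.
Start: joints at [1.026, 0.527, 1.433, -0, 1.181, -0.178], TCP at [0.224, 0.584, 0.223] pointing down, gripper open.
Joint ranges: [-3.08, 3.08], [-0.75, 2.2], [0.22, 2.44], [-1.43, 4.57], [0, 2.65], [-2.85, 2.85]. Speed limits (rad/s): [2.79, 2.79, 3.14, 3.14, 3.14, 3.14].

### API

Orientations are given as a unit quaternion [x, y, z, w].
In Python, from rig import get_obs, imaging, robot gives the robot as it stands.
- The arm moves only by the shell command python3 -m inch 'ROWS' [FORCE]. ROWS is JSON, a list of rows, each a list of 3 entries, a list of its own where there are three numbers: the finger opening in mm, from 0 to 87, then the shift along the tool's x, y, z in mm, then the turn, a rotation vector about the tool's x, y, z in degrees. In form: [[grip, [dx, dy, dz], [wx, wy, wz]], ...]. A call has 1 to 12 rows; each row shifts and turns the pose as measured when the row begins, along the tool's axes as they then stand; what a row does not reach is not made up. A row lasts 1/8 s, in which the tool goes at most 62.5 mm and 10.7 degrees, less where a joint would pass 70% of its speed; a pose out of reach is approached as far as the arm can. A call with a gripper value outside its range is refused whole. The fingers move at their own pace and stop on an object; FORCE is the grip in N (left out, the last holds). Time passes only in rows, so rows that do not move let the fingers close. It gives the time, the measured TCP pose, the force and the opening at its end, in the units of the state.
- get_obs(): the state, without advancing time (a new reading comes with each control period).
- imaging.camera(name): name is "scene" or "top"; returns the picture (400x640x3 uint8, red, green, blue); there is no depth.
- imaging.camera_params(name): a dict with "camera_matrix" (3x3 intrinsics, pixels), "xyz" and "rotation" of the camera in the world. Camera axes: x right, y down, z forward; pixel columns grow to the right and rows downward; lengths in m; the calibration is good to about 2 mm. A picture is of the moment at which its call begins. camera_params takes no time and is no camera call.
- robot.hand_in(): hands the job in, once; it reports no verdict.
Trained networks look in the newest picture that a camera, given by its name, has taken for a name from the list of things; names that differ only in an ending like _2 or _b are one class to them, and where a whole thing is asked for, a point or a joint stands for the part that bears it (a point fixed in the world has none). Each returns a list of dicts, best first, with "confidence" (0 to 1); they miss things now and then, are a little off and sometimes report something else, mostly with a low value. They report only what shows in the picture. A call takes as long as a camera call. They do not tell look-alikes from the thing itself.
- imaging.cut_out(camera, target): "pixels" (400x640 bool, what is visible of it) and "box" ([centre column, centre row, width, height] in pixels, round what is visible of it).
- imaging.tip_of(camera, target): "pixel" ([column, row] in pixels: a listed point, or the origin of a listed thing).
The state is a dict: "time": time; "q": joint angles; "joint_velocities": joint speeds; "joint_torque": joint torques, N m; "position": TCP position; "tool_rot": TCP orientation; "ft_force": force on the tool from outside, world axes, zero at the start; "moment": the same for the moment, N m; "grip_width": finger opening in m.
Only numpy, scipy, OpenCV 4.12 (cv2) and the standard library are available. Lean on these libraries where they do the work, as an engineer would, in place of code of your own. Each camera call takes 0.05 s, during which the arm holds its last target. There are 200 camera calls.

### The job

The control knob has come off the watch winder box. Put it back on the square spindle of the dial, pressing only lightly (about 10 N; the little gear train is delicate) and turning it slowly until it drops fully home, then turn it clockwise, seen from above, until the rib on the dial points at the long bar mark on the deck (dial at 1.0 rad), and let go. Leave the other things on the dresser where they stand.

Things in the scene. Friction and masses are not known exactly. Their poses are not given: they have to be found in the camera images.
- knob: Loose plain aluminium control knob, 60 g, upright on the dresser. Bar grip 46 mm long (its x), 24 mm wide (its y), rising straight to 40 mm, over a round skirt 50 mm across, 6 mm high; thin dark line on top. Origin: centre of the underside, z up. Underside has a centred blind square socket 17 mm wide (sides along x, y), 22 mm deep: fits in four ways, a quarter turn apart.
- watchbox: Watch winder box, black leatherette-look plastic, 160 mm deep (x), 250 mm wide (y), 71 mm high, fixed to the dresser. Origin: centre of the underside; front (push-button catch) faces its -x. Lid with window on its +y part; grey control deck (top at 70 mm, flush with the lid) with the dial on its -y part.
- spindle_foot (a point): Point on the spindle's axis at the dial disc's top face, 74 mm over the dresser, at (-20, -75, 74) mm in the box's frame. Belongs to the box: its turn is not the spindle's. While socket and square do not match, the knob's underside rests 14 mm above this point; within some 8 degrees of matching it can drop until the underside lies on the disc, its centre at this point.
- spindle_tip (a point): Tip of the steel spindle, 20 mm above its foot, also fixed in the box's frame. From the foot up: a 15 mm square for 14 mm, then a centring cone 6 mm high (15 mm down to 5 mm across). The square may stand at any turn about the upright axis, usually not in line with the box; this turn is not measured: find it by feel.
- dial (a joint): Turn of the dial (disc 76 mm across, 4 mm thick, small light rib near its edge) with the spindle held in it: 0 at the start, against its stop, rib at the small dot; grows clockwise seen from above, to 1.6 rad; at 1.0 the rib points at the long bar mark. Stiff (about 0.08 N m), stays where it is left; at 0 it cannot turn anticlockwise.
- flask: Glass cologne flask with a steel cap, 34 x 60 x 105 mm, upright. Bystander. Origin: centre of the underside.
- brush: Wooden shoe brush, 50 x 160 x 42 mm, long along its y, bristles down. Bystander. Origin: centre of the underside.
- dish: Round aluminium keyring dish, 120 mm across, 20 mm high. Bystander. Origin: centre of the underside.
- owl: Small white ceramic owl, 54 mm across, 73 mm high (79 mm at the ear tips). Bystander. Origin: centre of the underside.
- stopper: Turned round wooden stopper, 44 mm across, 37 mm high, not the knob. Bystander. Origin: centre of the underside.
There are look-alikes about, which are no part of the job. Of the things that look like the knob, the largest one is meant.

How it is judged:
On the way, in this order (a step that is already met when the one before it is completed fails the run):
1. the knob is fully home on the spindle, before the dial is turned to the mark (z of knob in the frame of spindle_foot below 0.003 m and horizontal distance between knob and spindle_foot below 0.004 m and angle between knob's own z axis and vertical below 0.09 rad), for 0.2 s.
2. the dial is turned clockwise to the long mark (value of joint dial between 0.85 and 1.15 rad), for 0.2 s.
At the end, for the whole second after the job is handed in: The knob sits fully home on the spindle (underside within 3 mm of the dial disc, within 4 mm of the axis, upright within 5 degrees), released and at rest, and the dial stands at 1.0 rad, give or take 0.15 (all of step 1 and all of step 2 and linear speed of knob below 0.01 m/s); the robot touches nothing.
It fails at once if the knob is pressed with more than 25 N on the spindle's end, the deck or the box before it has dropped (contact force between knob and watchbox above 25 N and z of knob in the frame of spindle_foot above 0.011 m).
It fails at once if the knob is forced with more than 45 N against spindle, dial or box (contact force between knob and watchbox above 45 N).
It fails at once if a bystander is shoved more than 30 mm from its place (distance of any of flask, brush, dish, owl, stopper from where it was at the start of the episode above 0.03 m).
It fails at once if the flask or the owl is tipped over (angle between any of flask, owl's own z axis and vertical above 0.5 rad).
It also fails if it takes over 72 s, if anything falls off the work surface, if the arm or the gripper's body presses on something with over 40 N, if the wrist force passes 120 N, or if a joint passes its speed limit or range.

## Working session

There is one attempt and no reset: what is moved stays moved. The work goes in short steps, Python scripts to look and compute and a shell command to move; the robot and the scene stay as the last step left them, time stands still between calls to the robot, and variables do not carry over. Pictures are saved under pics/ and viewed, about 8 in all and at most 12, crops included, and the job is handed in when it is done.

```bash
ls; mkdir -p pics; python3 - <<'E'
from rig import get_obs, imaging, robot
import cv2
for n in("scene","top"):
    im=imaging.camera(n); cv2.imwrite(f"pics/{n}0.png",im[:,:,::-1])
    p=imaging.camera_params(n); print(n,p)
    for t in("knob","watchbox","stopper"):
        for d in imaging.cut_out(n,t): print(t,d["confidence"],d["box"])
    for t in("knob","spindle_foot","spindle_tip"):
        for d in imaging.tip_of(n,t): print(t,d)
print(get_obs())
E
```

```text
pics
scene {'camera_matrix': array([[418.21129909,   0.        , 316.28295743],
       [  0.        , 418.21129909, 197.90792691],
       [  0.        ,   0.        ,   1.        ]]), 'xyz': array([ 1.40075266, -0.1596866 ,  0.66389039]), 'rotation': array([ 0.7170932 ,  0.51685298, -0.27690546, -0.37678072])}
knob 0.82 [313.3, 196.2, 16.8, 21.0]
knob 0.56 [291.8, 186.9, 12.0, 10.1]
knob 0.53 [312.4, 217.6, 10.1, 8.9]
watchbox 0.78 [204.4, 225.5, 116.2, 69.6]
stopper 0.64 [366.0, 221.6, 14.4, 17.8]
stopper 0.17 [204.8, 225.0, 114.5, 70.4]
knob {'pixel': [313.9, 201.0], 'confidence': 0.7}
knob {'pixel': [292.9, 191.5], 'confidence': 0.51}
knob {'pixel': [310.2, 220.7], 'confidence': 0.47}
spindle_foot {'pixel': [176.1, 209.4], 'confidence': 0.89}
spindle_tip {'pixel': [173.1, 201.3], 'confidence': 0.58}
top {'camera_matrix': array([[412.87356709,   0.        , 316.70316523],
       [  0.        , 412.87356709, 195.75962417],
       [  0.        ,   0.        ,   1.        ]]), 'xyz': array([0.4686543 , 0.10116401, 0.93335182]), 'rotation': array([-0.70427228,  0.70458049, -0.06622174,
[... 543 characters left out ...]
76.2, 246.8], 'confidence': 0.93}
{'time': 0.7, 'q': array([ 1.02647856e+00,  5.27460720e-01,  1.43270885e+00,  1.24991580e-05,
        1.18142897e+00, -1.78498230e-01]), 'joint_velocities': array([ 0.00066022,  0.00298302, -0.00240045, -0.00085297,  0.00134064,
        0.00067182]), 'joint_torque': array([-1.02029633e-03, -4.39858496e+01, -1.76953089e+01,  6.33552368e-02,
        5.02081169e-02,  2.16729018e-05]), 'position': array([0.2235221 , 0.58362729, 0.22256973]), 'tool_rot': array([ 0.12861791,  0.6953155 , -0.12861891,  0.69530638]), 'ft_force': array([-0.24211027,  0.41866173,  0.33412918]), 'moment': array([-0.01038121,  0.04351714,  0.00578906]), 'grip_width': 0.0872151170876362}
```

```bash
python3 - <<'E'
import cv2
a=cv2.imread("pics/top0.png")[140:340,230:530]; cv2.imwrite("pics/c1.png",cv2.resize(a,(798,532),interpolation=cv2.INTER_CUBIC))
E
```

```text
(no output)
```

View pics/top0.png

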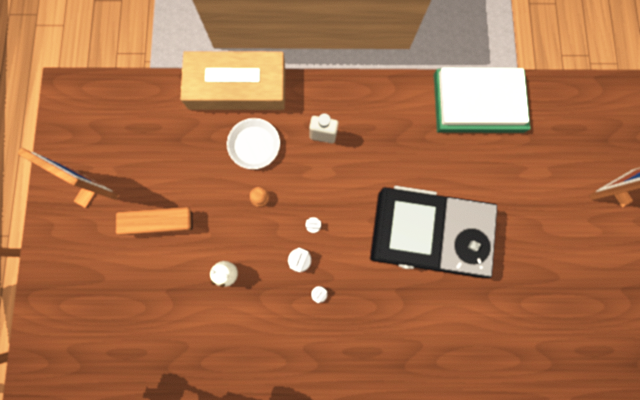

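View pics/c1.png

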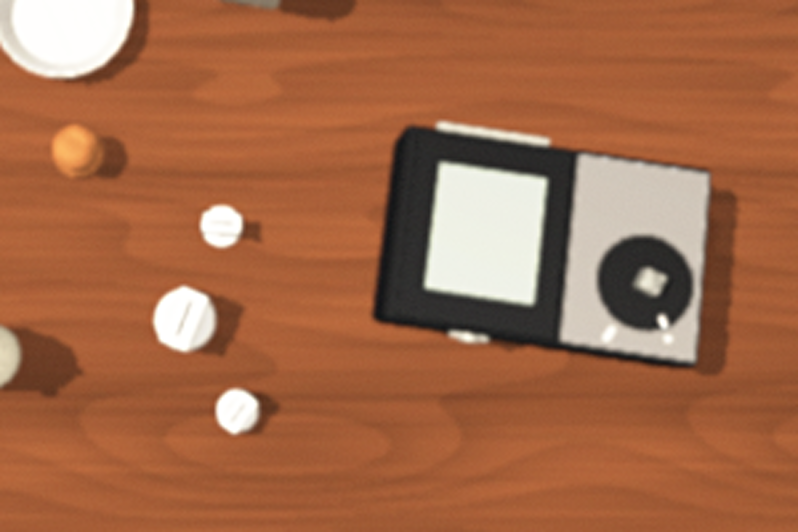

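View pics/scene0.png

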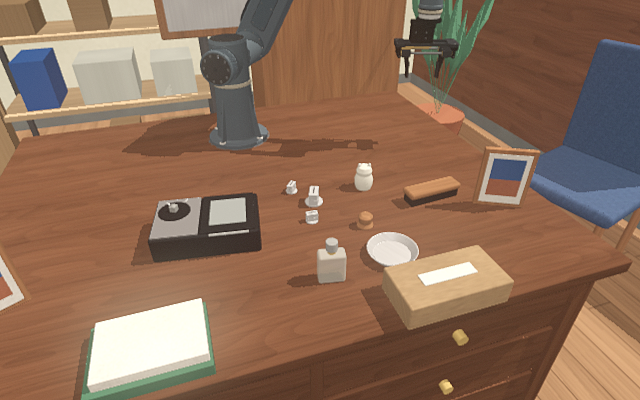

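```bash
cat > h.py <<'E'
from rig import get_obs, imaging, robot
import numpy as np, cv2
from scipy.spatial.transform import Rotation as R
from scipy.optimize import least_squares
def cam(n):
    p=imaging.camera_params(n); return p["camera_matrix"],np.array(p["xyz"]),R.from_quat(p["rotation"]).as_matrix()
def ray(n,px,z):
    K,c,M=cam(n); d=M@np.linalg.inv(K)@np.array([px[0],px[1],1.]); return c+d*(z-c[2])/d[2]
def proj(n,X):
    K,c,M=cam(n); u=K@M.T@(np.asarray(X)-c); return u[:2]/u[2]
def state():
    o=get_obs(); m=R.from_quat(o["tool_rot"]).as_matrix(); return o,m
E
python3 - <<'E'
from h import *
np.set_printoptions(precision=4,suppress=True)
c1=lambda p:(p[0]/2.66+230-.5+.19,p[1]/2.66+140-.3)
for n,px,z in(("top",(295.9,260.5),0),("top",(300.7,261.9),.02),("scene",(313.9,201),0),("top",(472.6,241.9),.074),("top",(476.2,246.8),.094),("scene",(176.1,209.4),.074),("scene",(173.1,201.3),.094)):print(n,px,ray(n,px,z))
a,b=[ray("top",c1(p),.04) for p in((178,333),(192,303))];print("line",a,b,np.degrees(np.arctan2(*(b-a)[1::-1])))
print("disc centre",ray("top",c1((645,283)),.074))
cs=[ray("top",c1(p),.07) for p in((577,153),(710,171),(695,363),(560,342))];print(np.array(cs))
for i,j in((0,1),(3,2),(0,3),(1,2)):d=cs[j]-cs[i];print(np.degrees(np.arctan2(d[1],d[0])))
im=cv2.imread("pics/top0.png")
a=cv2.resize(im[240:284,276:328],None,fx=8,fy=8,interpolation=cv2.INTER_CUBIC)
b=cv2.resize(im[218:274,440:506],None,fx=6,fy=6,interpolation=cv2.INTER_CUBIC)
a=cv2.resize(a,(416,352));b=cv2.resize(b,(396,336))
o=np.zeros((352,812,3),np.uint8);o[:,:416]=a;o[:336,416:]=b;cv2.imwrite("pics/c2.png",o[:,:800])
o,m=state();print(m)
E
```

```text
top (295.9, 260.5) [0.4856 0.1347 0.    ]
top (300.7, 261.9) [0.4822 0.1235 0.02  ]
scene (313.9, 201) [0.4851 0.1291 0.    ]
top (472.6, 241.9) [ 0.522  -0.2356  0.074 ]
top (476.2, 246.8) [ 0.5109 -0.2345  0.094 ]
scene (176.1, 209.4) [ 0.5135 -0.2298  0.074 ]
scene (173.1, 201.3) [ 0.5067 -0.2326  0.094 ]
line [0.4756 0.1317 0.04  ] [0.4995 0.1206 0.04  ] -25.006465332194917
disc centre [ 0.5134 -0.2341  0.074 ]
[[ 0.6172 -0.1879  0.07  ]
 [ 0.6026 -0.294   0.07  ]
 [ 0.4518 -0.2706  0.07  ]
 [ 0.468  -0.1662  0.07  ]]
-97.8026234326818
-98.83710717338268
171.73377436022756
171.1847216916771
[[-0.      0.3577  0.9338]
 [ 0.      0.9338 -0.3577]
 [-1.     -0.     -0.    ]]
```

View pics/c2.png

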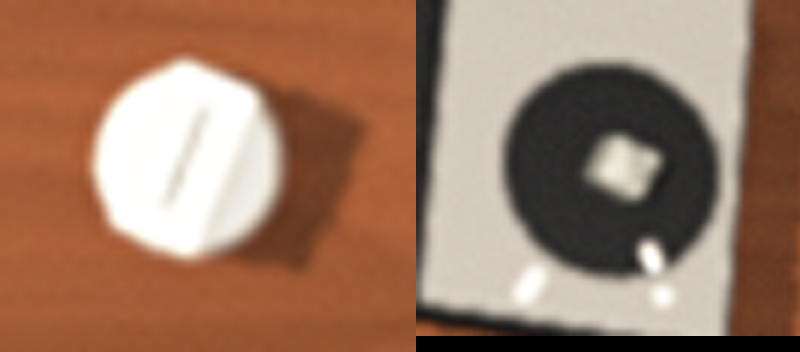

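Three knob look-alikes in the top view: (300,261), (313,225) and (319,294). The crop shows that (300,261) is clearly the largest (about 23 px across, with the bar and dark line), so that is the knob. Its bar yaw is about -25°. The dial is at (473,244), with the rib at the dot and the bar mark clockwise of it. The spindle square also looks to be at about -25° (mod 90).

```bash
python3 -m inch '[[60,[5,-37,45.4],[0,0,0]],[60,[5,-37,45.4],[0,0,0]],[60,[5,-37,45.4],[0,0,0]],[60,[5,-37,45.4],[0,0,0]],[60,[5,-37,45.4],[0,0,0]],[60,[5,-37,45.4],[0,0,0]],[60,[5,-37,45.4],[0,0,0]],[60,[5,-37,45.4],[0,0,0]],[60,[5,-37,45.4],[0,0,0]],[60,[0,0,0],[4,0,0]],[60,[0,0,0],[0,0,0]]]' 25
cat > where.py <<'E'
import sys
from h import *
np.set_printoptions(precision=2,suppress=True)
X=np.array([float(v) for v in sys.argv[1:4]]);o,m=state()
print("t",o["time"],"pos mm",o["position"]*1000,"yaw_y",np.degrees(np.arctan2(m[1,1],m[0,1])),"tilt",np.degrees(np.arccos(-m[2,0])),"d tool mm",m.T@(X-o["position"])*1000,"F",o["ft_force"],"M",o["moment"],"w",o["grip_width"]*1000)
E
python3 where.py .487 .127 .1
```

```text
time: 2.08
position: [0.5007, 0.1155, 0.1782]
tool_rot: [0.156, 0.686, -0.149, 0.695]
ft_force: [-0.4, -0.3, -0.2]
grip_width: 0.0602
t 2.075 pos mm [500.66 115.52 178.24] yaw_y 65.06816121064773 tilt 0.9144321777662092 d tool mm [ 78.12   3.67 -18.  ] F [-0.4  -0.29 -0.18] M [-0.04  0.04  0.  ] w 60.23913795076667
```

```bash
cat >> where.py <<'E'
if len(sys.argv)>4:
    a=np.radians(float(sys.argv[4]));x=np.array([0,0,-1.]);y=np.array([np.cos(a),np.sin(a),0]);D=np.c_[x,y,np.cross(x,y)]
    print("rotvec tool deg",np.degrees(R.from_matrix(m.T@D).as_rotvec()))
E
python3 where.py .487 .127 .1 65
python3 - <<'E'
from h import *
im=cv2.imread("pics/top0.png").astype(int)[240:284,276:328]
g=cv2.resize(im.astype(np.float32),None,fx=8,fy=8,interpolation=cv2.INTER_CUBIC)
mk=(g[:,:,0]>130)  # blue channel: white vs wood
ys,xs=np.nonzero(mk);px=(xs+.5)/8-.5+276;py=(ys+.5)/8-.5+240
obs=np.array([px.min(),px.max(),py.min(),py.max()]);print(obs)
def pts(x,y,a):
    t=np.linspace(0,6.28,60);P=[(25e-3*np.cos(u),25e-3*np.sin(u),z) for u in t for z in(0,.006)]+[(sx*.023,sy*.012,.04) for sx in(-1,1) for sy in(-1,1)]
    P=np.array(P);c,s=np.cos(a),np.sin(a);return np.c_[x+c*P[:,0]-s*P[:,1],y+s*P[:,0]+c*P[:,1],P[:,2]]
def f(v):
    q=np.array([proj("top",p) for p in pts(v[0],v[1],np.radians(-25))]);return np.array([q[:,0].min(),q[:,0].max(),q[:,1].min(),q[:,1].max()])-obs
r=least_squares(f,[.487,.127],diff_step=1e-3);print(r.x,r.fun)
E
```

```text
t 2.075 pos mm [500.66 115.52 178.24] yaw_y 65.06816121064773 tilt 0.9144321777662092 d tool mm [ 78.12   3.67 -18.  ] F [-0.4  -0.29 -0.18] M [-0.04  0.04  0.  ] w 60.23913795076667
rotvec tool deg [ 0.06  0.56 -0.72]
[287.0625 310.4375 246.9375 271.8125]
[0.48737629 0.12817428] [ 0.41538971 -0.41879672  0.17919315 -0.1719056 ]
```

```bash
python3 -m inch '[[60,[0,0,0],[0,0.6,-0.7]],[60,[38,4,-18.5],[0,0,0]],[60,[40,0,0],[0,0,0]],[60,[0,0,0],[0,0,0]]]' >/dev/null
python3 where.py .4874 .1275 .014 65
```

```text
t 2.575 pos mm [486.42 130.17 100.44] yaw_y 65.54449610989614 tilt 0.17785732276259575 d tool mm [86.44 -2.14  1.75] F [ 0.24 -0.09  0.26] M [-0.02  0.    0.04] w 59.99721636047021
rotvec tool deg [ 0.54  0.16 -0.07]
```

```bash
python3 -m inch '[[60,[40,-2,1.5],[0.5,0,0]],[60,[34,0,0],[0,0,0]],[60,[12,0,0],[0,0,0]],[60,[0,0,0],[0,0,0]]]' >/dev/null
python3 where.py .4874 .1275 .014 65
```

```text
t 3.075 pos mm [492.83 130.43  18.01] yaw_y 65.40426450076677 tilt 0.8063953712160606 d tool mm [ 3.94 -4.95 -3.77] F [1.02 0.14 0.55] M [0.02 0.06 0.  ] w 60.148184098426846
rotvec tool deg [ 0.4   0.73 -0.35]
```

```bash
python3 -m inch '[[60,[0,-4,-4],[0,0.7,-0.3]],[60,[0,0,0],[0,0,0]],[60,[3,-1,0],[0,0,0]],[60,[0,0,0],[0,0,0]]]' >/dev/null
python3 where.py .4874 .1275 .014 65
```

```text
t 3.575 pos mm [489.16 127.64  18.56] yaw_y 65.43929404816207 tilt 0.3818300329913567 d tool mm [ 4.55 -0.87 -1.56] F [0.44 0.01 0.33] M [-0.01 -0.01 -0.03] w 59.96233158136892
rotvec tool deg [ 0.44  0.33 -0.2 ]
```

```bash
python3 -m inch '[[60,[4,-1,-1.5],[0.4,0.3,-0.2]],[60,[2,0,0],[0,0,0]]]' >/dev/null
python3 where.py .4874 .1275 .014 65
python3 -m inch '[[20,[0,0,0],[0,0,0]],[20,[0,0,0],[0,0,0]],[20,[0,0,0],[0,0,0]],[20,[0,0,0],[0,0,0]]]' 25 >/dev/null
python3 where.py .4874 .1275 .014 65
```

```text
t 3.825 pos mm [487.44 127.28  12.41] yaw_y 64.99937554218174 tilt 0.028471923432810967 d tool mm [-1.59  0.19 -0.13] F [-0.44 -0.37 -0.35] M [ 0.01 -0.02 -0.02] w 59.6537317328619
rotvec tool deg [-0.    0.03  0.  ]
t 4.325 pos mm [487.21 127.29  11.94] yaw_y 65.00216386537153 tilt 0.03264013919683145 d tool mm [-2.06  0.27  0.08] F [-0.17 -0.43  0.55] M [ 0.02  0.   -0.02] w 27.676599335191018
rotvec tool deg [ 0.   -0.02  0.03]
```

```bash
python3 -m inch '[[15,[0,0,0],[0,0,0]],[15,[0,0,0],[0,0,0]],[15,[0,0,0],[0,0,0]],[15,[0,0,0],[0,0,0]]]' 25 
python3 -m inch '[[15,[-25,0,0],[0,0,0]],[15,[-50,0,0],[0,0,0]],[15,[-50,0,0],[0,0,0]],[15,[-20,0,0],[0,0,0]],[15,[0,0,0],[0,0,0]]]' >/dev/null
python3 where.py .5134 -.2341 .15 65
```

```text
time: 4.82
position: [0.4872, 0.1273, 0.012]
tool_rot: [0.153, 0.69, -0.153, 0.69]
ft_force: [0.3, -0.1, -1.2]
grip_width: 0.0238
t 5.45 pos mm [486.64 127.22 160.25] yaw_y 64.99607134577118 tilt 0.17295740549680558 d tool mm [  10.33 -316.13  177.  ] F [ 0.26  0.17 -1.44] M [ 0.   -0.    0.01] w 24.01371502150255
rotvec tool deg [-0.   -0.14  0.09]
```

```bash
python3 - <<'E'
from h import *
np.set_printoptions(precision=4,suppress=True)
def disc(n,r0,r1,c0,c1,seed):
    im=cv2.imread(f"pics/{n}0.png")[r0:r1,c0:c1]
    g=cv2.cvtColor(cv2.resize(im,None,fx=8,fy=8,interpolation=cv2.INTER_CUBIC),cv2.COLOR_BGR2GRAY)
    mk=(g<105).astype(np.uint8)
    cs,_=cv2.findContours(mk,cv2.RETR_EXTERNAL,cv2.CHAIN_APPROX_NONE)
    s=(np.array(seed)-[c0,r0]+.5)*8
    cs=[c for c in cs if cv2.pointPolygonTest(c,s.tolist(),False)>=0 or True]
    c=min(cs,key=lambda c:np.linalg.norm(c.mean((0,1))-s)+(1e4 if len(c)<100 else 0));h=cv2.convexHull(c)
    e=cv2.fitEllipse(h);ctr=np.array(e[0])/8-.5+[c0,r0]+1/16
    print(n,ctr,np.array(e[1])/8,"->",ray(n,ctr,.074)[:2], "minmax",c.min((0,1))/8,c.max((0,1))/8)
disc("top",220,264,450,496,(472,244))
disc("scene",195,225,153,195,(174,211))
for X in([.5134,-.2341,.074],[.5134,-.2341,.094]):print(proj("top",X),proj("scene",X))
im=cv2.imread("pics/scene0.png")[185:265,140:270];cv2.imwrite("pics/c3.png",cv2.resize(im,None,fx=6,fy=6,interpolation=cv2.INTER_CUBIC))
E
```

```text
top [472.1187 246.012 ] [34.4088 36.7422] -> [ 0.5135 -0.234 ] minmax [4.875 8.875] [40.25  43.875]
scene [173.661  211.1655] [18.3176 33.2057] -> [ 0.5191 -0.2357] minmax [4.875 7.125] [37.375 26.   ]
[472.148  246.0763] [174.2544 209.712 ]
[475.933  245.5572] [172.5916 202.9294]
```

View pics/c3.png

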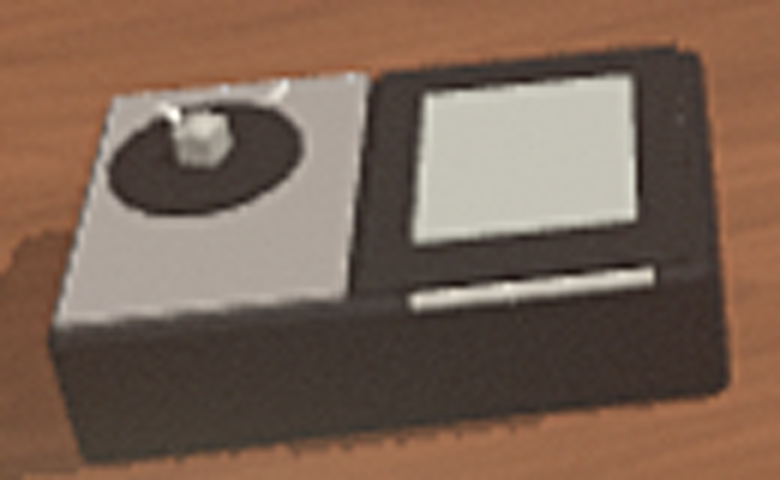

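```bash
python3 -m inch '[[15,[0,-45,25.3],[0,0,0]],[15,[0,-45,25.3],[0,0,0]],[15,[0,-45,25.3],[0,0,0]],[15,[0,-45,25.3],[0,0,0]],[15,[0,-45,25.3],[0,0,0]],[15,[0,-45,25.3],[0,0,0]],[15,[0,-45,25.3],[0,0,0]],[15,[0,0,0],[10,0,0]],[15,[0,0,0],[10,0,0]],[15,[0,0,0],[0,0,0]]]' >/dev/null
python3 where.py .5148 -.2340 .130 45
```

```text
t 6.7 pos mm [ 508.3  -241.88  143.61] yaw_y 44.53236246975967 tilt 1.4459649982302265 d tool mm [13.55 10.27 -0.74] F [ 0.08  0.43 -0.6 ] M [-0.06  0.01  0.  ] w 24.097951565734455
rotvec tool deg [-0.47 -1.37  0.46]
```

```bash
python3 -m inch '[[15,[5,10,-1],[-0.5,-1.4,0.5]],[15,[0,0,0],[0,0,0]]]' >/dev/null
python3 where.py .5148 -.2340 .115 45
python3 - <<'E'
from h import *
im=imaging.camera("scene");cv2.imwrite("pics/c4.png",cv2.resize(im[150:250,120:250,::-1],None,fx=6,fy=6,interpolation=cv2.INTER_CUBIC))
E
```

```text
t 6.95 pos mm [ 513.41 -232.93  136.2 ] yaw_y 45.37998033622803 tilt 0.1978479796962673 d tool mm [21.19  0.21  1.81] F [-0.93 -1.04 -0.83] M [-0.04  0.    0.01] w 24.1887137876323
rotvec tool deg [ 0.38 -0.2   0.  ]
```

View pics/c4.png

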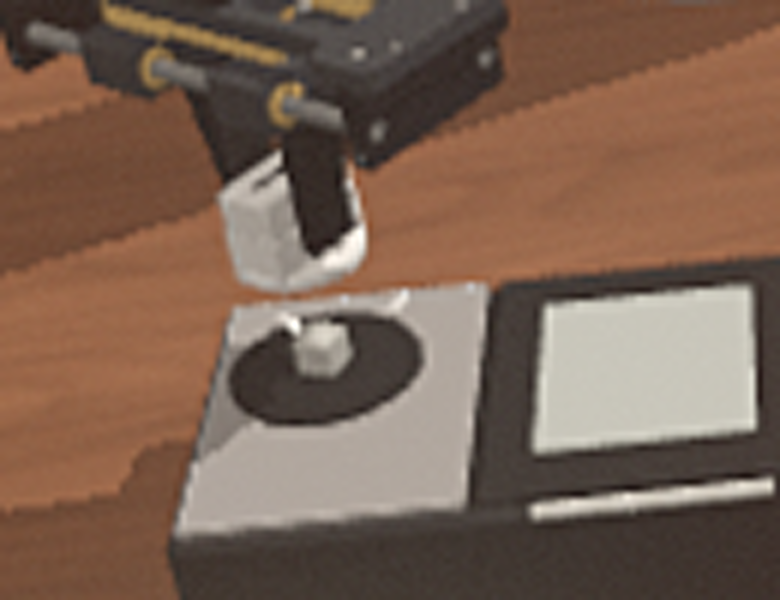

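```bash
python3 - <<'E'
from h import *
o=lambda u,v:(np.array([u,v])+.5)/6-.5+[120,150]
t=np.linspace(0,6.28,200)
def circ(x,y,r,zs):return np.array([proj("scene",(x+r*np.cos(a),y+r*np.sin(a),z)) for a in t for z in zs])
ex=lambda q:np.array([q[:,0].min(),q[:,0].max(),q[:,1].min(),q[:,1].max()])
dk=np.r_[o(229,312),o(423,425)][[0,2,1,3]];kn=np.r_[o(230,0),o(366,292)][[0,2,3]]
d=least_squares(lambda v:ex(circ(v[0],v[1],.038,(.07,.074)))-dk,[.514,-.234],diff_step=1e-3);print("disc",d.x,d.fun)
k=least_squares(lambda v:ex(circ(v[0],v[1],.025,(.124,.130)))[[0,1,3]]-kn,[.514,-.234],diff_step=1e-3);print("knob",k.x,k.fun)
ti=least_squares(lambda v:proj("scene",(v[0],v[1],.094))-o(323,330),[.514,-.234],diff_step=1e-3);print("tip",ti.x)
print("target", d.x-k.x+get_obs()["position"][:2],ti.x-k.x+get_obs()["position"][:2])
E
```

```text
Traceback (most recent call last):
  File "h.py", line 10, in proj
    K,c,M=cam(n); u=K@M.T@(np.asarray(X)-c); return u[:2]/u[2]
          ~~~^^^
  File "h.py", line 6, in cam
    p=imaging.camera_params(n); return p["camera_matrix"],np.array(p["xyz"]),R.from_quat(p["rotation"]).as_matrix()
ValueError: time passes only in moves, steps and waits
```

Too many parameter calls; I'll cache them.

```bash
sed -i 's/^def cam(n):/from functools import cache\n@cache\ndef cam(n):/' h.py; python3 - <<'E'
from h import *
o=lambda u,v:(np.array([u,v])+.5)/6-.5+[120,150]
t=np.linspace(0,6.28,200)
def circ(x,y,r,zs):return np.array([proj("scene",(x+r*np.cos(a),y+r*np.sin(a),z)) for a in t for z in zs])
ex=lambda q:np.array([q[:,0].min(),q[:,0].max(),q[:,1].min(),q[:,1].max()])
dk=np.r_[o(229,312),o(423,425)][[0,2,1,3]];kn=np.r_[o(230,0),o(366,292)][[0,2,3]]
d=least_squares(lambda v:ex(circ(v[0],v[1],.038,(.07,.074)))-dk,[.514,-.234],diff_step=1e-3);print("disc",d.x,d.fun)
k=least_squares(lambda v:ex(circ(v[0],v[1],.025,(.124,.130)))[[0,1,3]]-kn,[.514,-.234],diff_step=1e-3);print("knob",k.x,k.fun)
ti=least_squares(lambda v:proj("scene",(v[0],v[1],.094))-o(323,330),[.514,-.234],diff_step=1e-3);print("tip",ti.x)
print("target", d.x-k.x+get_obs()["position"][:2],ti.x-k.x+get_obs()["position"][:2])
E
python3 where.py .5148 -.234 .115 45
```

```text
disc [ 0.5142971  -0.23494272] [-0.30530298  0.31034517 -0.55044071  0.45269605]
knob [ 0.512168   -0.23502726] [-0.00382183  0.00387691 -0.00030187]
tip [ 0.52118967 -0.23252555]
target [ 0.51587497 -0.23349851] [ 0.52276754 -0.23108134]
t 7.0 pos mm [ 513.75 -233.58  136.51] yaw_y 45.34116200895508 tilt 0.13688446014187147 d tool mm [21.5   0.45  1.09] F [ 0.8   0.4  -1.03] M [-0.01 -0.01  0.  ] w 23.57720922503507
rotvec tool deg [ 0.34 -0.14  0.01]
```

```bash
python3 -m inch '[[15,[12,0.5,2],[0.3,0,0]],[15,[10,0,0],[0,0,0]],[15,[0,0,0],[0,0,0]]]' >/dev/null
python3 where.py .516 -.2335 .105 45
python3 -m inch '[[15,[3,0,0],[0,0,0]]]' | grep -E "pos|force"; python3 -m inch '[[15,[3,0,0],[0,0,0]]]'| grep -E "pos|force";python3 where.py .516 -.2335 .100 45
```

```text
t 7.375 pos mm [ 515.56 -234.93  112.63] yaw_y 45.13786636303418 tilt 0.17195178183615362 d tool mm [ 7.63  1.33 -0.67] F [ 0.65 -0.07 -1.15] M [-0.01  0.04 -0.02] w 24.10788121808604
rotvec tool deg [ 0.14 -0.17  0.03]
position: [0.5157, -0.2352, 0.1096]
ft_force: [0.8, -0.3, -0.3]
position: [0.5157, -0.2352, 0.1064]
ft_force: [0.1, -0.6, -1.0]
t 7.625 pos mm [ 515.74 -235.25  106.44] yaw_y 45.13618411182541 tilt 0.13969621794172474 d tool mm [ 6.44  1.43 -1.03] F [ 0.14 -0.63 -0.98] M [-0.04  0.03 -0.02] w 23.913459563173546
rotvec tool deg [ 0.14 -0.14  0.03]
```

```bash
python3 -m inch '[[15,[2,1,-0.5],[0,0,0]]]' | grep -E "pos|force"; for i in 1 2 3; do :; done; python3 -m inch '[[15,[2,0,0],[0,0,0]]]'| grep -E "pos|force"; python3 -m inch '[[15,[1,0,0],[0,0,0]]]'| grep -E "pos|force"; python3 -m inch '[[15,[1,0,0],[0,0,0]]]'| grep -E "pos|force"
```

```text
position: [0.5161, -0.2343, 0.1044]
ft_force: [0.1, -0.1, -0.4]
position: [0.5162, -0.2342, 0.1024]
ft_force: [-0.2, 0.3, -0.6]
position: [0.5162, -0.2342, 0.1013]
ft_force: [-0.6, -0.0, -0.7]
position: [0.5163, -0.2342, 0.1004]
ft_force: [-0.2, 0.2, 0.2]
```

```bash
for k in a; do python3 -m inch '[[15,[1,0,0],[0,0,0]]]'| grep -E "pos|force"; python3 -m inch '[[15,[1,0,0],[0,0,0]]]'| grep -E "pos|force"; python3 -m inch '[[15,[0.6,0,0],[0,0,0]]]'| grep -E "pos|force"; done
```

```text
position: [0.5162, -0.2342, 0.0997]
ft_force: [-1.2, 0.1, 6.3]
position: [0.5163, -0.2343, 0.0996]
ft_force: [-2.5, 0.6, 8.8]
position: [0.5163, -0.2342, 0.0998]
ft_force: [-1.2, 0.5, 4.1]
```

```bash
python3 -m inch '[[15,[1,0,0],[-2,0,0]],[15,[1,0,0],[-2,0,0]],[15,[1,0,0],[-2,0,0]]]' | grep -E "pos|force"; python3 where.py .516 -.2342 .088 45
```

```text
position: [0.5164, -0.2338, 0.0996]
ft_force: [-2.3, 1.5, 8.1]
t 8.875 pos mm [ 516.41 -233.85   99.58] yaw_y 51.433568744108165 tilt 0.03589134527688038 d tool mm [11.58 -0.53 -0.09] F [-2.25  1.52  8.11] M [ 0.2   0.37 -0.04] w 23.910970658398462
rotvec tool deg [ 6.43 -0.03 -0.01]
```

```bash
python3 -m inch '[[15,[1,0,0],[-2,0,0]],[15,[1,0,0],[-2,0,0]]]' | grep -E "pos|force"; python3 -m inch '[[15,[1,0,0],[-2,0,0]],[15,[1,0,0],[-2,0,0]]]' | grep -E "pos|force"; python3 where.py .516 -.2342 .088 45
```

```text
position: [0.5163, -0.2337, 0.0996]
ft_force: [-2.1, 0.8, 7.6]
position: [0.5162, -0.2335, 0.0996]
ft_force: [-1.7, 1.9, 7.6]
t 9.375 pos mm [ 516.21 -233.5    99.59] yaw_y 59.85422253654457 tilt 0.0114411314704581 d tool mm [11.59 -0.71  0.17] F [-1.73  1.86  7.6 ] M [ 0.13  0.41 -0.03] w 23.720915581985658
rotvec tool deg [14.85  0.01 -0.01]
```

```bash
python3 -m inch '[[15,[1,0,0],[-2,0,0]],[15,[1,0,0],[-2,0,0]]]' | grep -E "pos|force"; python3 where.py .516 -.2342 .088 45
```

```text
position: [0.5161, -0.2334, 0.0995]
ft_force: [-1.9, 1.7, 7.5]
t 9.625 pos mm [ 516.13 -233.4    99.54] yaw_y 64.06478011812814 tilt 0.03897760577516978 d tool mm [11.54 -0.78  0.23] F [-1.85  1.71  7.48] M [ 0.16  0.39 -0.05] w 23.550582187545686
rotvec tool deg [19.06  0.04 -0.  ]
```

```bash
python3 -m inch '[[15,[1,0,-0.4],[-1.5,0,0]],[15,[1,0,-0.4],[-1.5,0,0]]]' | grep -E "pos|force"; python3 -m inch '[[15,[1,0,-0.3],[-1.5,0,0]],[15,[1,0,-0.3],[-1.5,0,0]]]' | grep -E "pos|force"; python3 where.py .516 -.2342 .088 45
```

```text
position: [0.5159, -0.2333, 0.0995]
ft_force: [-2.0, 1.0, 7.2]
position: [0.5159, -0.2333, 0.0995]
ft_force: [-0.9, 0.6, 7.1]
t 10.125 pos mm [ 515.86 -233.3    99.53] yaw_y 70.40722576663703 tilt 0.2715074494973561 d tool mm [11.53 -0.79  0.38] F [-0.9   0.65  7.14] M [ 0.18  0.28 -0.09] w 23.670579506530164
rotvec tool deg [25.41  0.27  0.01]
```

```bash
python3 -m inch '[[15,[1,0,-0.2],[-1.5,-0.1,0]],[15,[1,0,-0.2],[-1.5,-0.1,0]],[15,[1,0,-0.2],[-1.5,0,0]]]' | grep -E "pos|force"; python3 where.py .516 -.2342 .088 45;  python3 -m inch '[[15,[1,0,-0.2],[-1.5,-0.1,0]],[15,[1,0,-0.2],[-1.5,-0.1,0]],[15,[1,0,-0.2],[-1.5,0,0]]]' | grep -E "pos|force"; python3 where.py .516 -.2342 .088 45
```

```text
position: [0.5158, -0.2332, 0.0996]
ft_force: [-1.5, 0.5, 8.3]
t 10.5 pos mm [ 515.77 -233.22   99.57] yaw_y 75.16481129348364 tilt 0.598265625296504 d tool mm [11.58 -0.86  0.35] F [-1.48  0.52  8.3 ] M [ 0.24  0.32 -0.05] w 24.287329100228945
rotvec tool deg [30.17  0.6  -0.02]
position: [0.5156, -0.2332, 0.0996]
ft_force: [-1.4, 0.8, 7.8]
t 10.875 pos mm [ 515.64 -233.17   99.62] yaw_y 79.92214588435245 tilt 0.9216249966482185 d tool mm [11.63 -0.91  0.35] F [-1.35  0.78  7.8 ] M [ 0.26  0.34 -0.05] w 23.948337239197954
rotvec tool deg [34.92  0.94 -0.04]
```

```bash
python3 - <<'E'
from h import *
a=imaging.camera("scene")[150:250,120:250,::-1];b=imaging.camera("top")[200:290,420:520,::-1]
o=np.hstack([cv2.resize(a,(400,308),interpolation=cv2.INTER_CUBIC),cv2.resize(b,(342,308),interpolation=cv2.INTER_CUBIC)])
cv2.imwrite("pics/c5.png",o)
E
```

```text
(no output)
```

View pics/c5.png

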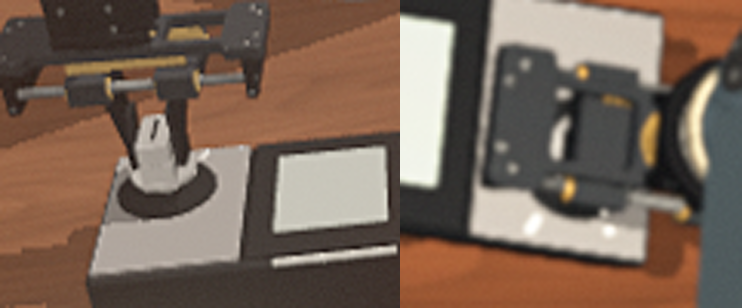

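```bash
python3 -m inch '[[15,[-2,0,0],[0,0.9,0]],[15,[0,0,0],[0,0,0]]]' >/dev/null; python3 where.py .5142 -.2320 .100 80
```

```text
t 11.225 pos mm [ 516.02 -233.45  101.79] yaw_y 79.9393500564762 tilt 0.27830242933307847 d tool mm [ 1.79  1.12 -2.04] F [-0.18  0.1  -1.24] M [ 0.03 -0.02 -0.01] w 23.603927279264955
rotvec tool deg [-0.06  0.01  0.28]
```

```bash
python3 -m inch '[[15,[0,1.2,-2],[0,0,0.3]],[15,[1.3,0,0],[0,0,0]],[15,[1,0,0],[0,0,0]],[15,[1,0,0],[0,0,0]]]' >/dev/null; python3 where.py .5142 -.2320 .100 80
```

```text
t 11.725 pos mm [ 514.33 -232.43   99.52] yaw_y 79.97187089937768 tilt 0.04452670444731658 d tool mm [-0.48  0.4  -0.21] F [-1.35  0.68 10.1 ] M [ 0.2   0.36 -0.04] w 23.92267562175373
rotvec tool deg [-0.03  0.04  0.01]
```

```bash
python3 -m inch '[[15,[-1,0,0],[0,0,0]],[15,[0,-0.5,1.2],[0,0,0]],[15,[1,0,0],[0,0,0]],[15,[1.2,0,0],[2,0,0]],[15,[1.2,0,0],[2,0,0]],[15,[1.2,0,0],[2,0,0]]]' >/dev/null; python3 where.py .5152 -.2331 .0995 80;python3 -m inch '[[15,[1.2,0,0],[2,0,0]],[15,[1.2,0,0],[2,0,0]],[15,[1.2,0,0],[2,0,0]]]' >/dev/null; python3 where.py .5152 -.2331 .0995 80
```

```text
t 12.475 pos mm [ 515.98 -233.9    99.41] yaw_y 73.83284720221967 tilt 0.17042949194281223 d tool mm [-0.09  0.55 -0.98] F [-3.11  1.19  9.7 ] M [0.1  0.48 0.02] w 23.87576364629133
rotvec tool deg [-6.17  0.13  0.1 ]
t 12.85 pos mm [ 515.84 -234.75   99.32] yaw_y 67.71040564702797 tilt 0.28667639175850945 d tool mm [-0.19  1.29 -1.21] F [-2.48  0.59 10.21] M [0.05 0.57 0.03] w 23.498617278093196
rotvec tool deg [-12.29   0.17   0.23]
```

```bash
python3 -m inch '[[15,[0.5,1.3,-1.2],[0,0.2,0.2]],[15,[1.2,0.2,0],[1.5,0,0]],[15,[1.2,0.2,0],[1.5,0,0]]]' >/dev/null; python3 where.py .5152 -.2331 .0995 80;python3 -m inch '[[15,[1.2,0.2,0],[1.5,0,0]],[15,[1.2,0.2,0],[1.5,0,0]],[15,[1.2,0.2,0],[1.5,0,0]]]' >/dev/null; python3 where.py .5152 -.2331 .0995 80
```

```text
t 13.225 pos mm [ 515.8  -234.51   99.03] yaw_y 64.6179650460748 tilt 0.22439399636615157 d tool mm [-0.47  1.02 -1.15] F [-2.55 -0.   10.92] M [-0.05  0.7   0.01] w 23.98245797211645
rotvec tool deg [-15.38   0.13   0.19]
t 13.6 pos mm [ 515.66 -234.84   99.07] yaw_y 59.95682993384325 tilt 0.33629733604565093 d tool mm [-0.44  1.28 -1.27] F [-3.11  0.08 11.4 ] M [0.05 0.62 0.04] w 24.05861986222905
rotvec tool deg [-20.04   0.14   0.31]
```

```bash
python3 -m inch '[[15,[-3,0,0],[0,0.1,0.3]],[15,[0,1.3,-2.9],[0,0,0]],[15,[0,0,0],[0,0,0]]]' >/dev/null; python3 where.py .513 -.233 .0995 60;
```

```text
t 13.975 pos mm [ 513.14 -231.27  101.1 ] yaw_y 59.886970286598746 tilt 0.09946635841843451 d tool mm [ 1.6  -1.57  0.75] F [-0.43  0.16 -1.1 ] M [-0.02  0.02 -0.04] w 23.946320223774155
rotvec tool deg [-0.11 -0.03 -0.09]
```

```bash
python3 -m inch '[[15,[0,-1,0.5],[0,0,0]],[15,[1,0,0],[0,0,0]],[15,[1,0,0],[0,0,0]]]' >/dev/null; python3 where.py .513 -.233 .0995 60; python3 -m inch '[[15,[1,0,0],[0,0,0]],[15,[1,0,0],[0,0,0]]]' >/dev/null; python3 where.py .513 -.233 .0995 60
```

```text
t 14.35 pos mm [ 513.51 -232.69   98.87] yaw_y 59.89661309590074 tilt 0.08538236275923516 d tool mm [-0.63 -0.52 -0.28] F [ 1.6  -0.87  0.83] M [-0.12 -0.04  0.03] w 23.568514281386552
rotvec tool deg [-0.1   0.01 -0.08]
t 14.6 pos mm [ 513.57 -232.74   96.49] yaw_y 59.8906436745342 tilt 0.087220544082725 d tool mm [-3.01 -0.51 -0.36] F [ 0.37 -0.04 -1.24] M [-0.05 -0.05  0.02] w 23.88780880882075
rotvec tool deg [-0.11  0.02 -0.09]
```

It's dropping: z 96.5 with no force. I'll keep going down.

```bash
python3 -m inch '[[15,[2,0,0],[0,0,0]],[15,[2,0,0],[0,0,0]]]' |grep -E "pos|for"; python3 -m inch '[[15,[2,0,0],[0,0,0]],[15,[1.5,0,0],[0,0,0]]]' |grep -E "pos|for";python3 where.py .513 -.233 .086 60
```

```text
position: [0.5136, -0.2328, 0.092]
ft_force: [-0.2, -0.6, -0.8]
position: [0.5136, -0.2328, 0.0881]
ft_force: [-0.2, -1.0, -0.0]
t 15.1 pos mm [ 513.55 -232.75   88.14] yaw_y 59.88660836404322 tilt 0.08768142857383854 d tool mm [ 2.14 -0.5  -0.35] F [-0.21 -1.05 -0.03] M [-0.11 -0.04  0.  ] w 24.176032018182823
rotvec tool deg [-0.11  0.01 -0.09]
```

```bash
python3 -m inch '[[15,[1,0,0],[0,0,0]]]' |grep -E "pos|for"; python3 -m inch '[[15,[1,0,0],[0,0,0]]]' |grep -E "pos|for"; python3 -m inch '[[15,[1,0,0],[0,0,0]]]' |grep -E "pos|for"; python3 -m inch '[[15,[1,0,0],[0,0,0]]]' |grep -E "pos|for"
```

```text
position: [0.5136, -0.2328, 0.087]
ft_force: [-0.1, -0.8, -1.0]
position: [0.5136, -0.2328, 0.086]
ft_force: [0.1, 0.5, 1.1]
position: [0.5136, -0.2328, 0.0858]
ft_force: [-0.8, 1.3, 11.7]
position: [0.5136, -0.2327, 0.0859]
ft_force: [-1.5, 1.5, 7.0]
```

Fully home at TCP z 85.9, as expected. Now I'll turn it clockwise.

```bash
python3 -m inch '[[15,[0,0,0],[4,0,0]],[15,[0,0,0],[4,0,0]]]' 30 >/dev/null; python3 where.py .5136 -.2328 .0859 60; python3 -m inch '[[15,[0,0,0],[4,0,0]],[15,[0,0,0],[4,0,0]],[15,[0,0,0],[4,0,0]]]' >/dev/null; python3 where.py .5136 -.2328 .0859 60; python3 -c "
from rig import get_obs;print(get_obs()['q'])"
```

```text
t 15.85 pos mm [ 513.99 -233.72   86.38] yaw_y 51.71996101259513 tilt 0.1550764753873371 d tool mm [ 0.48  0.48 -0.88] F [ 0.18 -2.86 -1.16] M [-0.41 -0.04  0.01] w 23.642484237772738
rotvec tool deg [-8.28  0.16 -0.  ]
t 16.225 pos mm [ 514.03 -233.97   86.4 ] yaw_y 39.38159560453887 tilt 0.18380397775409396 d tool mm [ 0.5   0.41 -1.18] F [ 0.49 -0.64 -0.95] M [-0.03 -0.03  0.11] w 23.678394562816326
rotvec tool deg [-20.62   0.18   0.  ]
[-6.24785120e-01  6.38890807e-01  1.70077620e+00 -4.71039020e-04
  7.98735522e-01 -1.31179479e+00]
```

```bash
python3 -m inch '[[15,[0,0.2,-0.3],[4,0,0]],[15,[0,0.1,-0.3],[4,0,0]],[15,[0,0.1,-0.2],[4,0,0]],[15,[0,0,0],[4,0,0]]]' >/dev/null; python3 where.py .5136 -.2328 .0859 60; python3 -m inch '[[15,[0,0.1,-0.2],[4,0,0]],[15,[0,0,-0.2],[4,0,0]],[15,[0,0,-0.2],[4,0,0]],[15,[0,0,0],[4,0,0]],[15,[0,0,0],[3,0,0]]]' >/dev/null; python3 where.py .5136 -.2328 .0859 60
python3 - <<'E'
from h import *
a=imaging.camera("scene")[170:250,130:230,::-1];b=imaging.camera("top")[200:290,420:520,::-1]
o=np.hstack([cv2.resize(a,(400,320),interpolation=cv2.INTER_CUBIC),cv2.resize(b,(356,320),interpolation=cv2.INTER_CUBIC)])
cv2.imwrite("pics/c6.png",o)
E
```

```text
t 16.725 pos mm [ 514.09 -233.93   86.4 ] yaw_y 22.9777585113301 tilt 0.292282962791711 d tool mm [ 0.49 -0.01 -1.23] F [0.19 0.23 0.17] M [-0.01 -0.03  0.1 ] w 23.758141589627222
rotvec tool deg [-37.02   0.29   0.04]
t 17.35 pos mm [ 514.18 -233.88   86.39] yaw_y 3.477246049388754 tilt 0.3813682645002622 d tool mm [ 0.48 -0.51 -1.12] F [ 0.67  0.18 -0.76] M [-0.12  0.02  0.07] w 23.542059676200175
rotvec tool deg [-56.52   0.4    0.03]
```

View pics/c6.png

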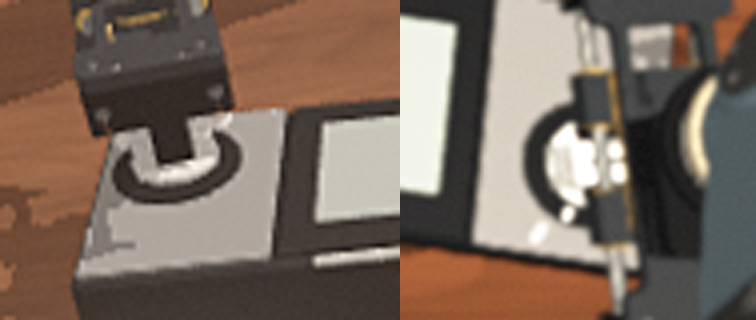

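```bash
python3 -m inch '[[15,[0,0.1,0],[4,0,0]],[15,[0,0,0],[4,0,0]],[15,[0,0,0],[4,0,0]],[15,[0,0,0],[2,0,0]],[15,[0.3,0,0],[0,0,0]]]' >/dev/null; python3 where.py .5136 -.2328 .0859 60
python3 - <<'E'
from h import *
b=imaging.camera("top")[225:265,450:500,::-1]
cv2.imwrite("pics/c7.png",cv2.resize(b,None,fx=10,fy=10,interpolation=cv2.INTER_CUBIC))
E
```

```text
t 18.075 pos mm [ 514.27 -233.92   86.32] yaw_y -10.500195988381648 tilt 0.4015959778046001 d tool mm [ 0.41 -0.86 -0.98] F [-0.76 -0.6   2.01] M [-0.12  0.16  0.06] w 23.55359748351767
rotvec tool deg [-70.5    0.43  -0.01]
```

View pics/c7.png

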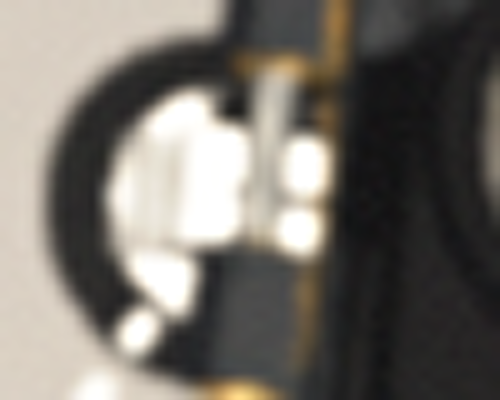

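The rib at (140,327) in the crop lines up with the bar mark at (97,388): 37.5° against 36.7° about the axis. Releasing now.

```bash
python3 -m inch '[[50,[0,0,0],[0,0,0]],[50,[0,0,0],[0,0,0]],[50,[0,0,0],[0,0,0]],[50,[0,0,0],[0,0,0]],[50,[-15,0,0],[0,0,0]],[50,[-50,0,0],[0,0,0]],[50,[-50,0,0],[0,0,0]],[50,[-50,0,0],[0,0,0]],[50,[0,50,-30],[0,0,0]],[50,[0,50,-30],[0,0,0]],[50,[0,0,0],[0,0,0]]]'
python3 - <<'E'
from h import *
a=imaging.camera("scene")[170:250,130:230,::-1];b=imaging.camera("top")[210:280,430:510,::-1]
o=np.hstack([cv2.resize(a,(400,320),interpolation=cv2.INTER_CUBIC),cv2.resize(b,(366,320),interpolation=cv2.INTER_CUBIC)])
cv2.imwrite("pics/c8.png",o)
for z in(0,):
  for d in imaging.tip_of("scene","knob")[:3]:print(d,ray("scene",d["pixel"],.074))
print(proj("scene",(.514,-.2335,.114)),proj("scene",(.514,-.2335,.074)))
E
```

```text
time: 19.5
position: [0.626, -0.1919, 0.2648]
tool_rot: [0.545, 0.447, -0.543, 0.456]
ft_force: [-0.9, 0.1, 0.4]
grip_width: 0.0497
{'pixel': [312.9, 219.2], 'confidence': 0.67} [0.65744149 0.0716833  0.074     ]
{'pixel': [292.5, 191.2], 'confidence': 0.59} [0.5273244  0.05845536 0.074     ]
[171.16445635 196.08079378] [174.52293619 209.80281529]
```

View pics/c8.png

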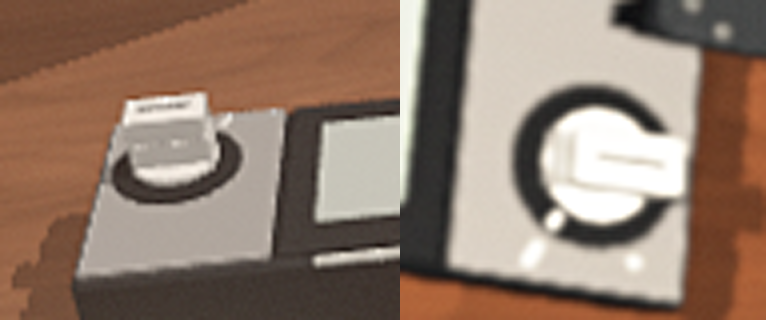

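The final picture shows the knob upright on the disc. Its top face centre is at (165,105) in the crop, against (165,104) predicted for home. The rib at (555,220) is in line with the bar mark at (535,250), and the gripper is clear.

```bash
python3 -c "
from rig import robot
print(robot.hand_in())"
```

```text
the job is handed in; nothing more can be done
None
```

The knob is back on the dial's spindle, turned clockwise until the rib points at the long bar mark, and released. I handed the job in at about 20 s on the robot's clock; no verdict was reported.

- **Choosing and gripping:** I took the largest of the three look-alikes.
- **Fitting:** The first sweep rested on the spindle without dropping because the grip was 2–3 mm off the axis. I lifted it, re-centred it and turned back, and it dropped freely. Pressing before the drop stayed between about 7 and 11.5 N.
- **Home:** It stopped at the expected height (tool at 85.9 mm), with a peak of about 12 N.
- **Turning:** The knob had about 13° of play on the spindle, so the first turn moved the dial only about 43°. I turned it 14° further.
- **Last checks:** The rib stands at about 37° and the bar mark at about 36°, so the dial is at roughly 1.0 rad. The knob looks upright and home within a pixel of the prediction, and the gripper is well clear.
- **Not confirmed:** In the last scene picture the knob detector reported only the two small look-alikes, so the seating check rests on the picture and the force and height readings. I did not re-measure the bystanders at the end, but the arm met no unexpected forces on the way.

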